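# Fold down the sprung chute and send the pin tin down it

## Task

The flat round tin of dull pins on the wooden station's ledge has to go down the chute into the tray in front. Push the sprung metal chute over from its upright stop until it snaps fully down to its lower stop, then slide the tin along the ledge, without lifting it, and push it off the front edge in line with the chute so that it drops into the chute and runs into the tray; do not hold or carry it out past the edge. The chute may be clamped anywhere along its rail, so find it without ramming it, and leave the beeswax disc where it lies on the ledge and the loose thread where it stands on the table.

Things in the scene. Friction and masses are not known exactly. Their poses are not given: they have to be found in the camera images.
- station: Fixed light-wood station, 365 x 300 mm in plan: a ledge at the back, a tray in front, a fold-down metal chute on a rail between them. Origin on the table under the middle of the ledge's front edge; z up; its -x side (front) faces roughly toward the robot. The points share its axes.
- ledge_edge (a point): Middle of the ledge's front edge, on its top, 145 mm above the table. The flat ledge runs from here 143 mm back (station +x) and 137 mm to either side (y); a 10 mm lip closes the back, nothing is above it. A tin pushed off beside the chute falls into an open gap behind the tray.
- rail_mid (a point): Middle of the rail (along station y, 10 mm in front of the ledge edge, 125 mm above the table) that is the chute's hinge axis. The chute is clamped with its middle anywhere from 100 mm left to 100 mm right of here: NOT reported, differs every time. Look, or touch its sides lightly along the rail; it does not slide along it below about 100 N.
- rail_top (a point): Point 131 mm straight above rail_mid: the height of the upright chute's top edge (256 mm above the table). The chute is a channel 60 mm wide outside, 54 mm inside. Upright, its 3 mm floor sheet is the side away from the ledge (0 to 3 mm in front of the rail axis); two flanges, 3 mm thick, reach 22 mm toward the ledge, from 25 mm above the rail up to the top.
- chute (a joint): Fold angle, rad: 0 = upright at the start, 2.356 = fully down at the lower stop, sloping 45 degrees down to station -x, floor starting 20 mm below the ledge top. It tips away from the ledge. An over-centre spring drives it off 0.9 rad to either stop: upright it resists with 0.63 N m (6 N near the top), less toward 0.9; let go before, it springs back; past it, it snaps down.
- tray_floor (a point): Middle of the tray's floor, 8 mm above the table. Inside, the tray measures 117 mm along station x (front to back) and 280 mm along y; its sides rise 40 mm, its front 45 mm and its rear wall 34 mm above the floor. The folded-down chute ends 45 mm behind this point, 25 mm above the floor.
- tin: Flat round dark-lidded tin, 48 mm across, 20 mm high, about 60 g, lying flat on the back half of the ledge. Origin at the centre of its underside, z up. It shares the ledge with the smaller beeswax disc; which is on the left and which on the right changes.
- wax: Round beeswax disc, 34 mm across, 12 mm high, lying on the back half of the ledge 80 to 120 mm to one side of the tin. Origin at the centre of its underside. To be left where it is.
- spool_cream: Loose spool of cream thread, 36 mm across, 60 mm high, upright on the table to the left of the station. Origin at the centre of its underside. Bystander.
- cone_white: Loose cone of white thread, 58 mm across, 100 mm high, upright on the table behind and to the right of the station. Origin at the centre of its underside. Bystander.
- cone_plum: Loose cone of plum thread, 41 mm across, 75 mm high, upright on the table behind and to the right of the station. Origin at the centre of its underside. Bystander.
There are look-alikes about, which are no part of the job. What is meant by the tin is not green or orange, and is the larger of those in its own colour.

How it is judged:
On the way, in this order (a step that is already met when the one before it is completed fails the run):
1. the chute has snapped down to its lower stop while the tin is still on the ledge (value of joint chute above 2.28 rad and z of tin in the frame of station between 0.135 and 0.16 m and x of tin in the frame of station above 0 m), for 0.2 s.
2. the tin has gone down the chute and lies in the tray (x of tin in the frame of station between -0.205 and -0.095 m and y of tin in the frame of station between -0.14 and 0.14 m and z of tin in the frame of station below 0.05 m), for 0.2 s.
At the end, for the whole second after the job is handed in: The chute is down at its lower stop (above 2.28 rad), the tin is at rest in the tray (its centre in the station's frame at x between -205 and -95 mm, y within 140 mm, below 50 mm high), and the beeswax disc lies on the ledge within 25 mm of where it was (all of step 2 and value of joint chute above 2.28 rad and z of wax in the frame of station between 0.135 and 0.16 m and x of wax in the frame of station above 0 m and distance of wax from where it was at the start of the episode below 0.025 m and linear speed of tin below 0.02 m/s); the robot touches nothing.
It fails at once if the tin is lifted more than 20 mm off the ledge (z of tin in the frame of station above 0.165 m).
It fails at once if the fingers still hold or push the tin when its centre is more than 45 mm out past the ledge's edge and not yet in the tray (x of tin in the frame of station below -0.045 m and z of tin in the frame of station above 0.05 m and contact force between the fingers and tin above 0.5 N).
It fails at once if the station or chute is rammed with more than 150 N (contact force between any of the fingers, the arm and station above 150 N).
It fails at once if the beeswax disc is moved more than 25 mm (distance of wax from where it was at the start of the episode above 0.025 m).
It fails at once if a loose spool or cone of thread is moved more than 30 mm (distance of any of spool_cream, cone_white, cone_plum from where it was at the start of the episode above 0.03 m).
It also fails if it takes over 72 s, if anything falls off the work surface, if the arm or the gripper's body presses on something with over 40 N, if the wrist force passes 120 N, or if a joint passes its speed limit or range.

## Robot

A 6-joint arm with a two-finger parallel gripper is mounted at the origin on a cart in front of the work surface, level with it; the furniture and walls round the work are solid. World frame = base frame: x ahead of the robot, y to its left, z up, the work surface at z = 0. Lengths are in m, angles in rad, forces in N, time in s.
With the tool pointing down it reaches from about 0.35 to 0.95 m from the base axis. Payload 17.4 kg.
Tool frame: the origin (TCP) lies on the centre line of the jaws, within the pads' length; the fingertips stand 14 mm ahead of it and the grasp point (between the pads) lies 5 mm behind it (robot.finger_overhang is the z of the fingertips in the tool frame, in m); z points along the fingers, y is the line along which they close (so a half turn about z gives the same grasp; the last joint's range is limited). The gripper opens to 93 mm and grips with 3 to 60 N. Pads are 15 mm wide; open, the fingers measure 128 mm over their backs; the gripper's body (75 mm by 188 mm) begins 65 mm behind the grasp point.
Start: joints at [1.197, 0.116, 1.442, -0, 1.584, -0.038], TCP at [0.222, 0.637, 0.212] pointing down, gripper open.
Joint ranges: [-2.83, 2.83], [-0.83, 2.19], [0.07, 2.5], [-1.14, 4.28], [0.01, 3], [-2.97, 2.97]. Speed limits (rad/s): [1.89, 1.89, 2.22, 3.14, 3.14, 3.14].

## Interface

Orientations are given as a unit quaternion [w, x, y, z].
In Python, from station import robot, monitor, cams, hand_in gives the robot as it stands. The module is installed in compiled form; this text tells all that it offers. Calls block until the motion is done:
- robot.reach(position, orientation): joint-space move of the TCP to a pose.
- robot.servo_line(position, max_speed=0.15, ori=None, threshold=None): straight line of the TCP; ori=None keeps the orientation; max_speed is the mean speed in m/s. With threshold (N) it stops when the force on the tool has changed by that much, and returns True; else False.
- robot.goto_joints(angles): joint-space move.
- robot.move_gripper(opening): finger opening in m; the grip force is fixed at half the most; returns when the fingers have stopped.
- robot.dwell(seconds).
- robot.inverse_kinematics(position, orientation): joint angles nearest the present ones, or None.
- monitor.state(): the state.
- cams.camera(name): name is "scene" or "top"; returns the picture (420x560x3 uint8, red, green, blue); there is no depth.
- cams.get_calibration(name): a dict with "camera_matrix" (3x3 intrinsics, pixels), "T" (4x4, takes a point from camera to world coordinates). Camera axes: x right, y down, z forward; pixel columns grow to the right and rows downward; lengths in m; the calibration is good to about 2 mm. A picture is of the moment at which its call begins. get_calibration takes no time and is no camera call.
A pose or a line that the arm cannot do raises robot.MotionError and nothing moves.
- hand_in(): hands the job in; it is judged then, once.
The state is a dict: "clock": time; "qpos": joint angles; "joint_velocities": joint speeds; "tau": joint torques, N m; "ee_pos": TCP position; "orientation": TCP orientation; "ft_force": force on the tool from outside, world axes, zero at the start; "moment": the same for the moment, N m; "gripper_width": finger opening in m; "finger_force": force on a finger pad.
Only numpy, scipy, OpenCV 4.12 (cv2) and the standard library are available. Lean on these libraries where they do the work, as an engineer would, in place of code of your own. Each camera call takes 0.05 s, during which the arm holds its last target. There are 200 camera calls.

## Working session

There is one attempt and no reset: what is moved stays moved. The work goes in short steps, each a Python script; the robot and the scene stay as the last script left them, time stands still between calls to the robot, and variables do not carry over. Pictures are saved under pics/ and viewed, at most 12 in all, crops included, and the job is handed in when it is done.

```bash
mkdir -p pics; python3 - <<'E'
from station import robot, monitor, cams
import cv2,numpy as np
for n in("scene","top"):
    im=cams.camera(n); cv2.imwrite(f"pics/{n}0.png",im[:,:,::-1]); c=cams.get_calibration(n)
    print(n,np.round(c["camera_matrix"],1).tolist(),np.round(c["T"],3).tolist())
s=monitor.state();print(s["clock"],s["ee_pos"],s["orientation"],s["ft_force"],s["gripper_width"])
E
```

```text
scene [[497.3, 0.0, 281.8], [0.0, 497.3, 214.8], [0.0, 0.0, 1.0]] [[-0.635, -0.538, 0.554, -0.373], [-0.772, 0.439, -0.46, 0.83], [0.004, -0.72, -0.694, 1.32], [0.0, 0.0, 0.0, 1.0]]
top [[472.9, 0.0, 286.4], [0.0, 472.9, 212.7], [0.0, 0.0, 1.0]] [[0.003, -0.994, 0.108, 0.454], [-1.0, -0.0, 0.028, 0.035], [-0.028, -0.108, -0.994, 1.372], [0.0, 0.0, 0.0, 1.0]]
0.1 [0.22237727 0.63710504 0.21097212] [-1.01066839e-04  1.67132309e-01  9.85934334e-01 -5.18939780e-04] [0.58655383 0.22437547 0.0293368 ] 0.09328770518926063
```

View pics/scene0.png

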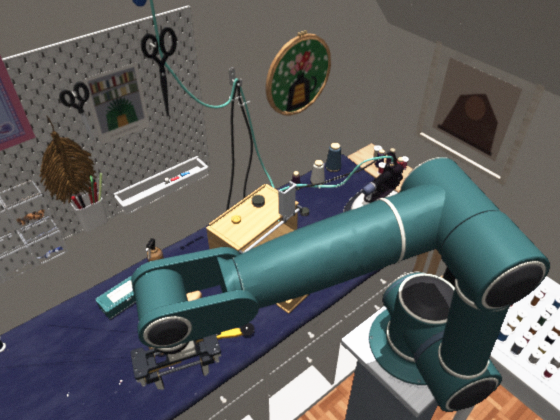

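View pics/top0.png

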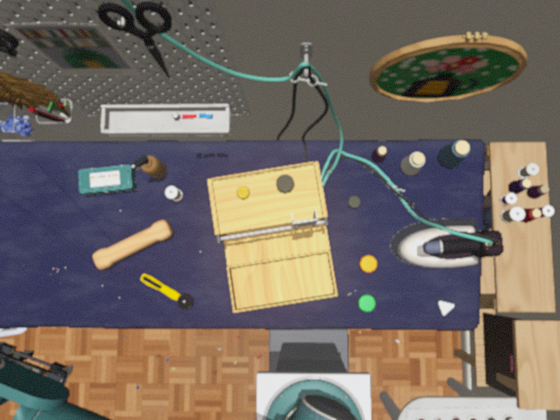

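The top view shows the candidate tins: dark at (285,184) on the ledge, a smaller dark one at (354,201) on the table, orange at (368,264) and green at (367,303). The large dark one on the ledge fits the description. The wax is at (243,192) and the chute is near (307,222). I'll confirm these in an enlarged crop.

```bash
python3 - <<'E'
import cv2
im=cv2.imread("pics/top0.png")[155:315,200:380]
cv2.imwrite("pics/c1.png",cv2.resize(im,None,fx=3.75*.99,fy=3.75*.99,interpolation=cv2.INTER_CUBIC))
E
```

```text
(no output)
```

View pics/c1.png

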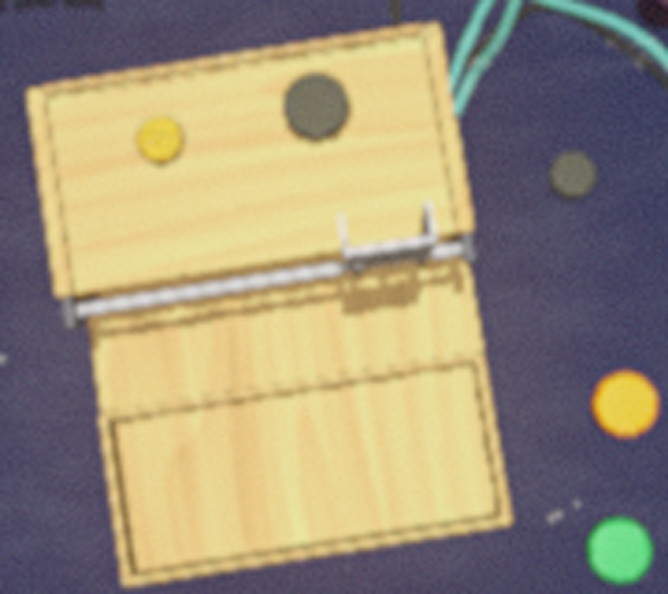

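The crop confirms it: the large dark tin is at crop (317,106), with the wax at (160,139). The upright chute's top edge runs from about (347,250) to (435,239), and the smaller dark look-alike is off the station at (573,175). Next I'll fit the station pose.

```bash
cat >h.py <<'E'
import numpy as np
from station import cams
from scipy.optimize import least_squares
def back(uv,z,n="top"):
    c=cams.get_calibration(n);K,T=c["camera_matrix"],c["T"]
    d=T[:3,:3]@np.linalg.solve(K,[uv[0],uv[1],1]);o=T[:3,3]
    return (o+d*(z-o[2])/d[2])
cr=lambda u,v:(200+u/3.7125,155+v/3.7125)
def proj(P,n="top"):
    c=cams.get_calibration(n);K,T=c["camera_matrix"],c["T"]
    p=K@(T[:3,:3].T@(np.asarray(P)-T[:3,3]));return p[:2]/p[2]
def s2w(p,P): # p=x,y,yaw
    c,s=np.cos(p[2]),np.sin(p[2]);return np.array([p[0]+c*P[0]-s*P[1],p[1]+s*P[0]+c*P[1],P[2]])
def w2s(p,P):
    c,s=np.cos(p[2]),np.sin(p[2]);dx,dy=P[0]-p[0],P[1]-p[1];return np.array([c*dx+s*dy,-s*dx+c*dy,P[2]])
E
python3 - <<'E'
from h import *
im=[((27,88),(.153,1,.155)),((441,23),(.153,-1,.155)),((126,587),(-.212,1,.053)),((512,523),(-.212,-1,.053))]
rail=[((70,312),(-.01,.15,.125)),((468,250),(-.01,-.15,.125))]
tri=[((115,422),(-.0915,.14,.042)),((475,362),(-.0915,-.14,.042))]
def f(q):
    r=[]
    for uv,P in im: r+=list(proj(s2w(q,(P[0],P[1]*q[3],P[2])))-cr(*uv))
    for uv,P in rail+tri: r+=list(proj(s2w(q,P))-cr(*uv))
    return r
s=least_squares(f,[.6,0,.1,.146],loss="soft_l1");p=s.x;print(np.round(p,4),np.round(f(p),1).tolist())
np.save("p.npy",p[:3])
for n,uv,z in[("tin",(317,106),.165),("wax",(160,139),.157),("chL",(347,252),.256),("chR",(435,239),.256),("flL",(343,215),.256),("flR",(430,205),.256)]:
    w=back(cr(*uv),z);print(n,np.round(w,4),np.round(w2s(p,w),4))
E
```

```text
[0.551  0.1078 0.1616 0.1466] [0.5, -1.2, -0.7, -1.7, -0.5, 0.1, 0.7, 0.5, -1.6, 0.6, 3.1, -0.8, -1.0, 0.6, 0.7, 0.9]
tin [0.6602 0.0729 0.165 ] [ 0.1022 -0.052   0.165 ]
wax [0.6383 0.1833 0.157 ] [0.0984 0.0605 0.157 ]
chL [0.5503 0.0506 0.256 ] [-0.0099 -0.0563  0.256 ]
chR [ 0.5587 -0.0055  0.256 ] [-0.0107 -0.113   0.256 ]
flL [0.574  0.0532 0.256 ] [ 0.014  -0.0576  0.256 ]
flR [ 0.5805 -0.0024  0.256 ] [ 0.0114 -0.1135  0.256 ]
```

```bash
cat >>h.py <<'E'
from station import robot, monitor
from scipy.spatial.transform import Rotation as R
p=np.load("p.npy")
def ori(extra=0):
    a=p[2]+extra; y=np.array([-np.sin(a),np.cos(a),0]);z=np.array([0,0,-1.])
    q=R.from_matrix(np.c_[np.cross(y,z),y,z]).as_quat();return q[[3,0,1,2]]
W=lambda x,y,tip:s2w(p,(x,y,tip+.014))   # TCP for tip position in station frame
def me():
    s=monitor.state();return np.round(w2s(p,np.array(s["ee_pos"]))-[0,0,.014],4),round(s["clock"],1),np.round(s["ft_force"],1)
E
python3 - <<'E'
from h import *
q=[robot.inverse_kinematics(W(.004,-.085,.30),ori(e)) for e in(0,np.pi)];print(q)
cur=monitor.state()["qpos"]
e=min((0,np.pi),key=lambda e:9 if robot.inverse_kinematics(W(.004,-.085,.30),ori(e)) is None else abs(robot.inverse_kinematics(W(.004,-.085,.30),ori(e))[5]))
print("extra",e); np.save("e.npy",e)
s=monitor.state()["ee_pos"]
robot.servo_line([s[0],s[1],.40],max_speed=.3)
robot.move_gripper(0)
robot.reach(W(.004,-.085,.36),ori(e));print(me())
print(robot.servo_line(W(.004,-.085,.275),max_speed=.12,threshold=6));print(me())
print(robot.servo_line(W(.004,-.085,.235),max_speed=.05,threshold=5));print(me())
r=[]
for d in(1,-1):
    print(robot.servo_line(W(.004,-.085+d*.016,.235),max_speed=.012,threshold=2.5));m=me();print(m);r.append(m[0][1])
    robot.servo_line(W(.004,-.085,.235),max_speed=.03)
print("centre",np.mean(r),r)
im=cams.camera("top");import cv2;cv2.imwrite("pics/t2.png",im[:,:,::-1])
E
```

```text
[array([-1.69568111e-03, -1.22898946e-01,  1.51600425e+00, -4.44089210e-16,
        1.74848735e+00, -1.73406027e+00]), array([-1.69568111e-03, -1.22898946e-01,  1.51600425e+00, -4.44089210e-16,
        1.74848735e+00,  1.40753239e+00])]
extra 3.141592653589793
(array([ 0.0041, -0.0844,  0.36  ]), 4.8, array([-0. ,  0.7,  0.4]))
False
(array([ 0.0042, -0.085 ,  0.2759]), 5.7, array([ 0.4, -0. , -0.2]))
False
(array([ 0.0041, -0.085 ,  0.2353]), 6.6, array([ 0.4, -0.1, -0. ]))
False
(array([ 0.004, -0.069,  0.235]), 8.1, array([ 0.1, -0.8, -0.2]))
False
(array([ 0.004, -0.101,  0.235]), 10.3, array([-0.1, -0.9, -0.1]))
centre -0.085 [np.float64(-0.069), np.float64(-0.101)]
```

```bash
python3 - <<'E'
from h import *
r=[]
for d in(1,-1):
    robot.servo_line(W(.004,-.085+d*.014,.235),max_speed=.08)
    h=robot.servo_line(W(.004,-.085+d*.034,.235),max_speed=.02,threshold=2.5);m=me();print(h,m,monitor.state()["gripper_width"]);r.append(m[0][1])
robot.servo_line(W(.004,-.085,.235),max_speed=.08)
print("centre",np.mean(r),r)
import cv2
a=cv2.imread("pics/t2.png")[155:315,200:380];b=cams.camera("scene")[150:310,200:380,::-1]
cv2.imwrite("pics/c2.png",np.hstack([cv2.resize(x,None,fx=2.2,fy=2.2,interpolation=2) for x in(a,b)]))
E
```

```text
False (array([ 0.004 , -0.0511,  0.235 ]), 12.5, array([-0.2, -0. ,  0.6])) 0.0003669802155227547
False (array([ 0.004 , -0.1189,  0.235 ]), 14.4, array([-0.2,  0.3, -0.4])) 0.00038150808109762
centre -0.085 [np.float64(-0.0511), np.float64(-0.1189)]
```

View pics/c2.png

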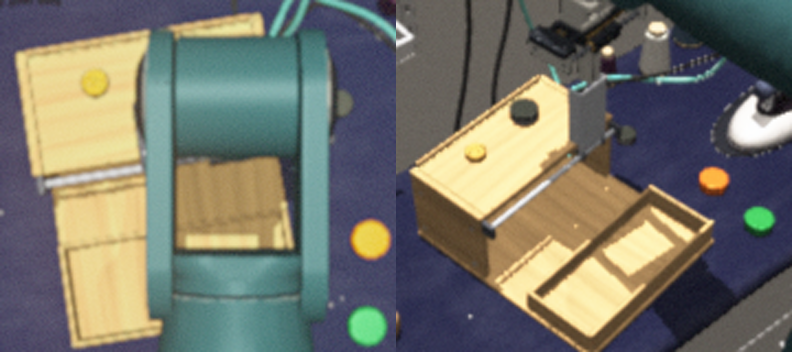

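The finger met nothing over ±34 mm, and the scene view shows it above and behind the chute plate at (279–296, 187). I'll check the station pose against the scene camera.

```bash
python3 - <<'E'
from h import *
print(robot.finger_overhang, p)
for P in[(-.01,.15,.125),(-.01,-.15,.125),(-.012,-.055,.256),(-.012,-.115,.256),(.012,-.055,.256),(.153,.146,.155),(.153,-.146,.155),(.0,.146,.145),(-.212,.146,.053),(-.212,-.146,.053),(.102,-.052,.165),(.004,-.085,.235)]:
    print(P,np.round(proj(s2w(p,P),"scene"),1),np.round(proj(s2w(p,P),"top"),1))
import cv2
b=cams.camera("scene");cv2.imwrite("pics/s3.png",b[:,:,::-1]);b=b[155:300,190:350,::-1]
cv2.imwrite("pics/c3.png",cv2.resize(b,None,fx=4,fy=4,interpolation=2))
E
```

```text
0.014 [0.55098744 0.10778537 0.16156826]
(-0.01, 0.15, 0.125) [242.3 255.5] [217.2 239.6]
(-0.01, -0.15, 0.125) [302.3 207.4] [329.1 221.5]
(-0.012, -0.055, 0.256) [285.3 193.1] [293.1 223.8]
(-0.012, -0.115, 0.256) [297.3 184.1] [318.1 219.8]
(0.012, -0.055, 0.256) [279.8 189.8] [291.4 213.9]
(0.153, 0.146, 0.155) [207.6 224.2] [208.  177.4]
(0.153, -0.146, 0.155) [267.2 181.6] [317.9 159.5]
(0.0, 0.146, 0.145) [240.7 249. ] [216.9 235.2]
(-0.212, 0.146, 0.053) [290.9 302.6] [233.6 313.2]
(-0.212, -0.146, 0.053) [346.3 250.1] [338.4 296.4]
(0.102, -0.052, 0.165) [259.7 198.8] [285.4 183.6]
(0.004, -0.085, 0.235) [287.6 191.2] [304.4 216.1]
```

View pics/c3.png

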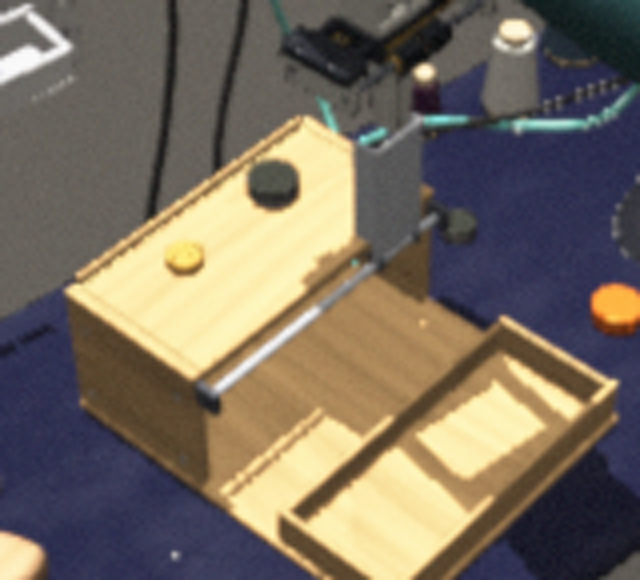

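```bash
python3 - <<'E'
from h import *
h=robot.servo_line(W(-.03,-.085,.235),max_speed=.03,threshold=2.5);print(h,me(),monitor.state()["ee_pos"])
E
```

```text
False (array([-0.0299, -0.085 ,  0.2349]), 16.4, array([ 0.8,  0.8, -0.5])) [0.53514087 0.01908662 0.24893025]
```

```bash
python3 - <<'E'
from h import *
import cv2
b=cams.camera("scene");cv2.imwrite("pics/s4.png",b[:,:,::-1]);b=b[130:255,220:370,::-1]
cv2.imwrite("pics/c4.png",cv2.resize(b,None,fx=4.5,fy=4.5,interpolation=2))
P=s2w(p,(-.03,-.085,.235));print(proj(P,"scene"))
for dz in(0,.05,.1,.15):print((proj(P+[0,0,dz],"scene")-[220,130])*4.5)
E
```

```text
[295.4326287  195.77815851]
[339.44682915 296.00171331]
[341.08327031 243.59618013]
[342.79253709 188.85847321]
[344.57960149 131.62936849]
```

View pics/c4.png

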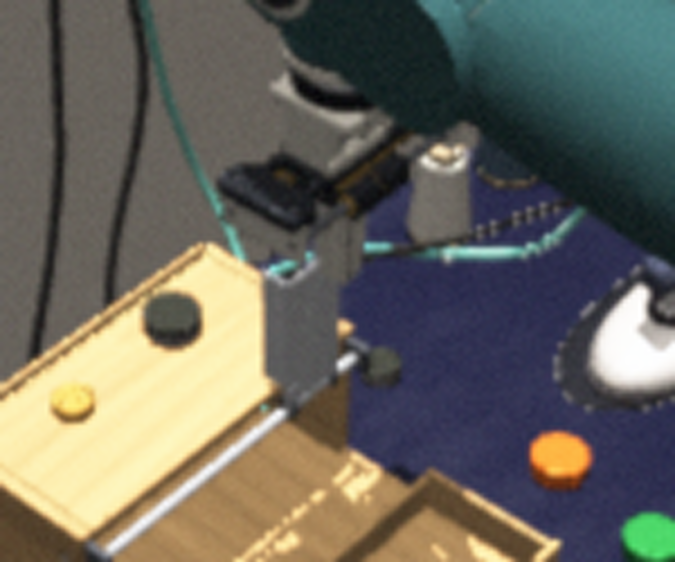

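```bash
python3 - <<'E'
import cv2,numpy as np
from h import *
print(monitor.state()["gripper_width"],monitor.state()["ft_force"])
L=[cv2.resize(cv2.imread(f"pics/{n}.png")[165:235,262:318],None,fx=7,fy=7,interpolation=cv2.INTER_LANCZOS4) for n in("s3","s4")]
L=[cv2.convertScaleAbs(x,alpha=1.6,beta=10) for x in L]
cv2.imwrite("pics/c5.png",np.hstack(L))
E
```

```text
0.0006616074813201008 [ 1.06896058  0.27628376 -0.28560257]
```

View pics/c5.png

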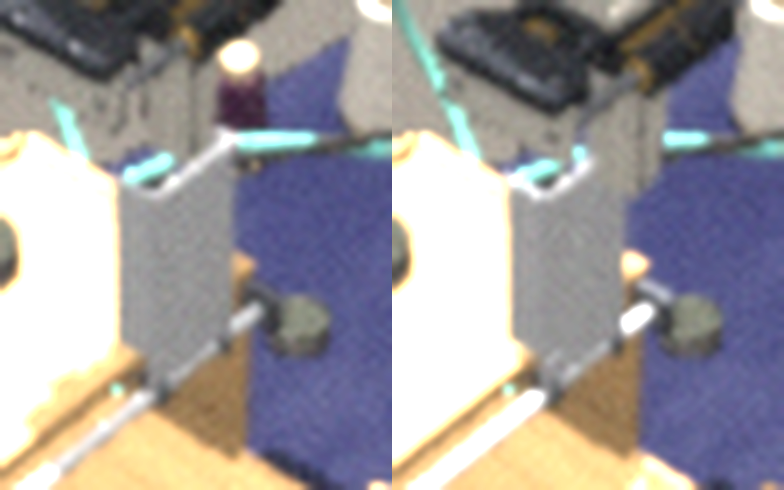

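The finger now covers the plate's top right corner at about (297,192) and nothing has moved, so the tip probably passed over the top. I'll check the tip height by touching the ledge lightly behind the chute.

```bash
python3 - <<'E'
from h import *
robot.servo_line(W(-.03,-.085,.275),max_speed=.15)
robot.servo_line(W(.057,-.095,.275),max_speed=.15);print(me())
robot.servo_line(W(.057,-.095,.185),max_speed=.12,threshold=8);print(me())
h=robot.servo_line(W(.057,-.095,.125),max_speed=.025,threshold=3);print(h,me())
robot.servo_line(W(.057,-.095,.16 if not h else me()[0][2]+.005),max_speed=.1)
E
```

```text
(array([ 0.0565, -0.095 ,  0.2746]), 17.6, array([ 0.9,  0.8, -0.2]))
(array([ 0.0573, -0.095 ,  0.1859]), 18.4, array([-0.2, -0.4, -0.2]))
False (array([ 0.057 , -0.095 ,  0.1251]), 21.0, array([-0.2, -0. , -0.4]))
```

```bash
python3 - <<'E'
from h import *
robot.servo_line(W(.057,-.095,.126),max_speed=.1,threshold=4)
h=robot.servo_line(W(.057,-.095,.09),max_speed=.02,threshold=3);print(h,me(),monitor.state()["ft_force"])
import cv2
b=cams.camera("scene");cv2.imwrite("pics/s6.png",b[:,:,::-1]);b=b[150:250,230:350,::-1]
cv2.imwrite("pics/c6.png",cv2.resize(b,None,fx=5.5,fy=5.5,interpolation=2))
P=s2w(p,(.057,-.095,me()[0][2]));print((proj(P,"scene")-[230,150])*5.5)
E
```

```text
True (array([ 0.0564, -0.0949,  0.1243]), 22.2, array([-0.9,  0.7,  4.9])) [-0.89023892  0.73119498  4.87989052]
[262.11432351 312.96924966]
```

View pics/c6.png

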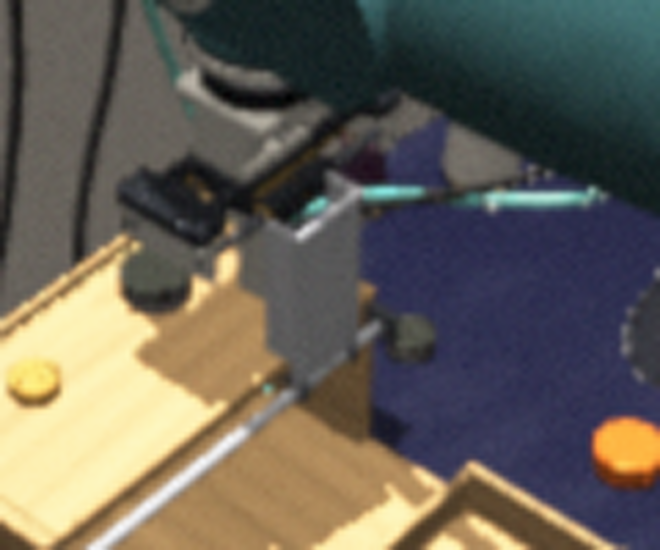

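The ledge was felt at an indicated tip height of 0.1245 instead of 0.145. The image also puts the real fingertip about 20 mm above the stated one, near crop (265,285). I'll correct the overhang by 20.5 mm and redo the channel touch.

```bash
cat >>h.py <<'E'
DZ=.0205
W=lambda x,y,tip:s2w(p,(x,y,tip+.014-DZ))
def me():
    s=monitor.state();return np.round(w2s(p,np.array(s["ee_pos"]))-[0,0,.014-DZ],4),round(s["clock"],1),np.round(s["ft_force"],1)
E
python3 - <<'E'
from h import *
robot.servo_line(W(.057,-.095,.285),max_speed=.2)
robot.servo_line(W(.005,-.085,.275),max_speed=.15)
h=robot.servo_line(W(.005,-.085,.232),max_speed=.06,threshold=4);print(h,me())
if not h:
    r=[]
    for d in(1,-1):
        h=robot.servo_line(W(.005,-.085+d*.03,.232),max_speed=.025,threshold=3);m=me();print(h,m);r.append(m[0][1])
        robot.servo_line(W(.005,-.085,.232),max_speed=.08)
    print("centre",np.mean(r))
    h=robot.servo_line(W(-.02,-.085,.232),max_speed=.025,threshold=3);print(h,me())
E
```

```text
False (array([ 0.0051, -0.085 ,  0.2323]), 24.4, array([ 0.8, -0.8,  0. ]))
True (array([ 0.005 , -0.0695,  0.2318]), 25.1, array([ 1.8, -3.8,  2.4]))
True (array([ 0.005 , -0.096 ,  0.2317]), 26.1, array([0.2, 4.6, 2.9]))
centre -0.08275
True (array([ 0.004 , -0.0848,  0.2318]), 26.7, array([4.8, 2.1, 0.3]))
```

```bash
python3 - <<'E'
from h import *
robot.servo_line(W(-.043,-.083,.21),max_speed=.12);print(me())
robot.servo_line(W(-.095,-.083,.166),max_speed=.12);print(me())
robot.servo_line(W(-.095,-.083,.24),max_speed=.25);print(me())
robot.servo_line(W(.09,-.052,.24),max_speed=.3,ori=None)
import cv2
a=cams.camera("scene");cv2.imwrite("pics/s7.png",a[:,:,::-1]);b=a[150:310,200:380,::-1]
cv2.imwrite("pics/c7.png",cv2.resize(b,None,fx=4,fy=3.7,interpolation=2))
E
```

```text
(array([-0.0426, -0.0831,  0.2104]), 27.3, array([3.1, 0.2, 1.2]))
(array([-0.0945, -0.0831,  0.1666]), 28.0, array([ 1. , -0.8,  0.3]))
(array([-0.0943, -0.083 ,  0.2412]), 28.4, array([-0.2,  0.3, -1.6]))
```

View pics/c7.png

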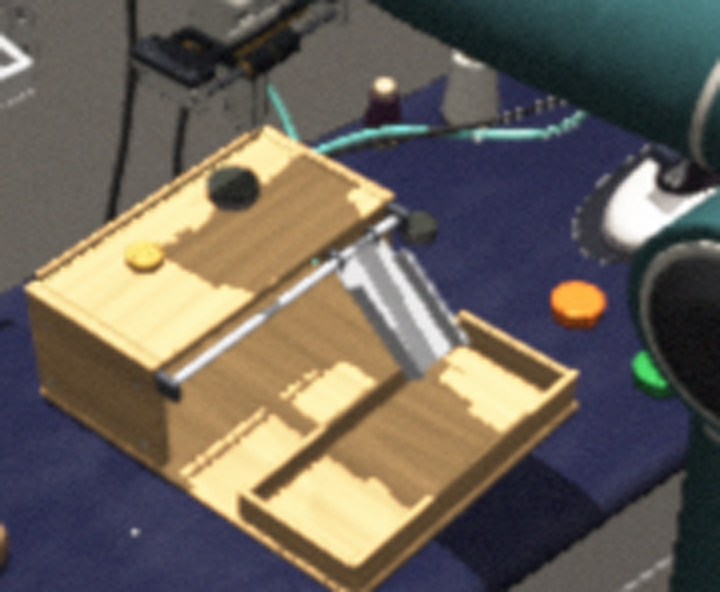

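The chute is down, running from crop (350,260) to (440,360), and the tin at (233,188) and wax at (143,256) are untouched. Next I'll grip the tin flat and slide it into line with the chute.

```bash
python3 - <<'E'
from h import *
robot.move_gripper(.075)
robot.servo_line(W(.10,-.052,.19),max_speed=.2,threshold=8)
h=robot.servo_line(W(.10,-.052,.1485),max_speed=.06,threshold=4);print(h,me())
if not h:
    robot.move_gripper(0.02);w=monitor.state()["gripper_width"];print(w,me())
    if .043<w<.052:
        robot.servo_line(W(.035,-.083,.1485),max_speed=.06,threshold=25);print(me(),monitor.state()["gripper_width"])
        robot.move_gripper(.062)
        robot.servo_line(W(.035,-.083,.20),max_speed=.15)
        robot.servo_line(W(.095,-.083,.20),max_speed=.2);robot.move_gripper(0)
        import cv2
        a=cams.camera("scene");b=a[150:310,200:380,::-1]
        cv2.imwrite("pics/c8.png",cv2.resize(b,None,fx=4,fy=3.7,interpolation=2))
        t=cams.camera("top");cv2.imwrite("pics/t8.png",t[:,:,::-1])
        print((proj(s2w(p,(.035,-.083,.165)),"scene")-[200,150])*[4,3.7],me())
E
```

```text
False (array([ 0.1002, -0.052 ,  0.1488]), 31.8, array([0.2, 0.2, 0.5]))
0.04608280740630152 (array([ 0.1   , -0.052 ,  0.1486]), 32.4, array([-1. ,  0.2,  2.1]))
(array([ 0.0349, -0.0832,  0.1486]), 33.7, array([-3.9, -2.3,  6.5])) 0.04601693142426465
[320.42963754 195.81160525] (array([ 0.095, -0.083,  0.2  ]), 36.3, array([-0.8, -0.3, -0.1]))
```

View pics/c8.png

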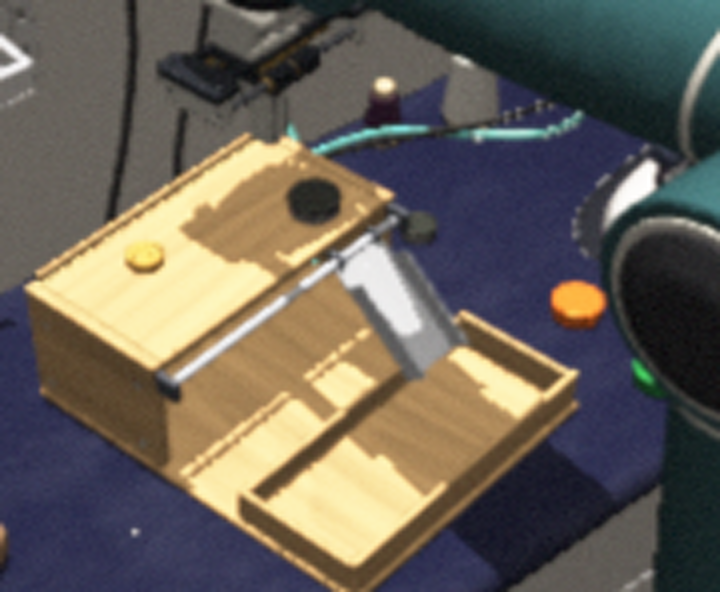

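The tin sits at crop (315,200), in line with the chute mouth at about (368,248). Now I'll push it from behind with the closed fingers.

```bash
python3 - <<'E'
from h import *
h=robot.servo_line(W(.095,-.083,.1495),max_speed=.12,threshold=4);print(h,me())
robot.servo_line(W(.05,-.083,.1495),max_speed=.08,threshold=15);print(me())
robot.servo_line(W(.012,-.083,.1495),max_speed=.08,threshold=15);print(me())
robot.servo_line(W(.05,-.083,.18),max_speed=.2)
robot.dwell(.5)
import cv2
a=cams.camera("scene");b=a[150:310,200:380,::-1]
cv2.imwrite("pics/c9.png",cv2.resize(b,None,fx=4,fy=3.7,interpolation=2));print(me())
E
```

```text
False (array([ 0.0951, -0.083 ,  0.1498]), 36.9, array([ 0.3, -0.6,  0.5]))
(array([ 0.0502, -0.083 ,  0.1498]), 37.6, array([ 0.4,  0.3, -0.1]))
(array([ 0.0121, -0.083 ,  0.1497]), 38.2, array([0.6, 0.1, 0.1]))
(array([ 0.0499, -0.083 ,  0.18  ]), 39.2, array([-0.2,  0.2, -0.4]))
```

View pics/c9.png

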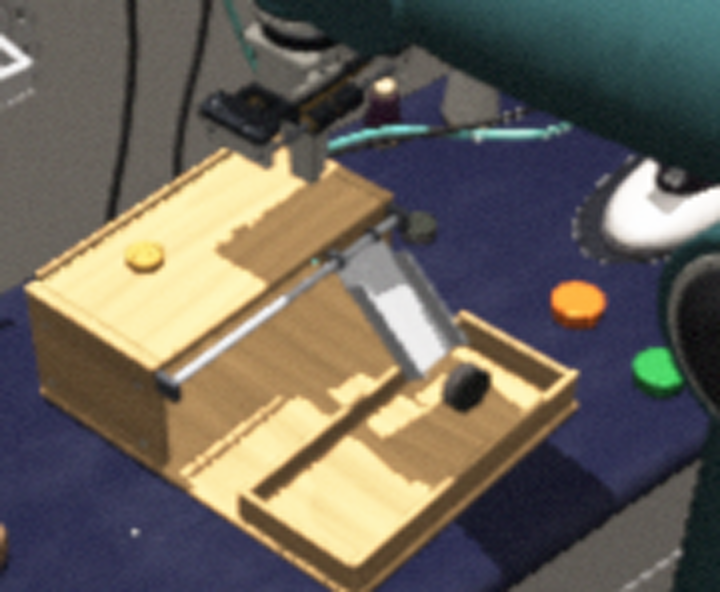

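The tin is in the tray at crop (467,388) and looks tilted. I'll retreat and check that it's at rest and within bounds.

```bash
python3 - <<'E'
from h import *
import cv2
robot.servo_line(W(.06,-.083,.30),max_speed=.2);robot.dwell(.6)
L=[]
for i in range(2):
    a=cams.camera("scene");b=a[215:275,290:350]
    m=(b.max(2)<70).astype(np.uint8);n,l,st,c=cv2.connectedComponentsWithStats(m)
    print([(st[k,4],np.round(c[k]+[290,215],2)) for k in range(1,n) if st[k,4]>20]);L.append(a);robot.dwell(.8)
print(me())
uv=(200+467/4,150+388/3.7)
for z in(.01,.03,.045):print(z,np.round(w2s(p,back(uv,z,"scene")),3))
cv2.imwrite("pics/c10.png",np.hstack([cv2.resize(x[200:290,280:360,::-1],None,fx=4.9,fy=4.9,interpolation=2) for x in L]))
E
```

```text
[(np.int32(73), array([316.75, 255.3 ])), (np.int32(42), array([335.48, 272.29]))]
[(np.int32(73), array([316.81, 255.23])), (np.int32(42), array([335.48, 272.29]))]
(array([ 0.06 , -0.083,  0.3  ]), 42.2, array([-0.2,  0.3,  0.3]))
0.01 [-0.128 -0.093  0.01 ]
0.03 [-0.138 -0.079  0.03 ]
0.045 [-0.146 -0.068  0.045]
```

View pics/c10.png

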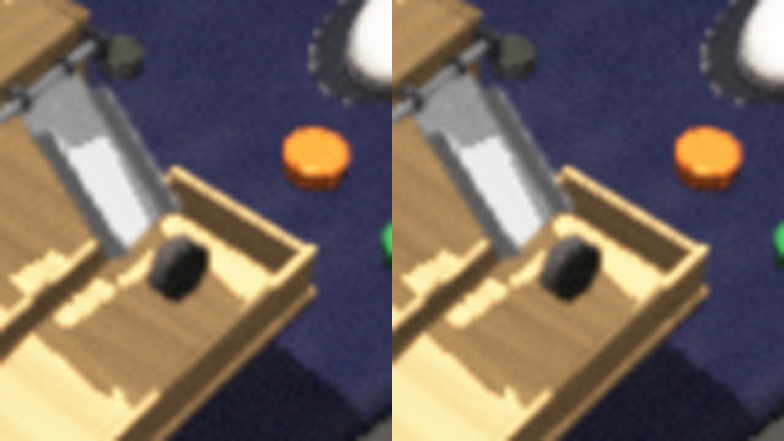

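The tin is at rest, with no shift between two pictures 0.85 s apart. It is well inside the tray at x ≈ -0.14, y ≈ -0.08 and z ≈ 0.03, leaning at an angle. The chute is down, the wax hasn't moved and the robot is clear.

```bash
python3 -c "
from station import hand_in
print(hand_in())"
```

```text
the job is handed in; nothing more can be done
None
```

I handed the job in without getting a verdict back: the chute is snapped down, the tin went down it and is at rest in the tray (leaning at an angle, not flat), the wax disc and thread weren't touched, and it took about 42 s of the 72 s.

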